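# Take the handheld radio from its charger and hold it up to be read

### The arm

A 6-joint arm with a two-finger parallel gripper is mounted at the origin on the work surface. World frame = base frame: x ahead of the robot, y to its left, z up, the work surface at z = 0. Lengths are in m, angles in rad, forces in N, time in s.
With the tool pointing down it reaches from about 0.35 to 0.775 m from the base axis. Payload 5.5 kg.
Tool frame: the origin (TCP) lies midway between the tips of the shut fingers; the grasp point (between the pads) lies 19 mm behind it; z points along the fingers, y is the line along which they close (so a half turn about z gives the same grasp; the last joint's range is limited). The gripper opens to 85 mm and grips with 20 to 120 N. Pads are 22 mm wide; open, the fingers measure 114 mm over their backs; the gripper's body (76 mm by 85 mm) begins 54 mm behind the grasp point. The pads swing forward as they close: fully open they stand 13 mm farther back than shut.
Start: joints at [-1.358, 0.313, 0.046, 1.304, 0, 1.431], TCP at [0.199, -0.54, 0.231] pointing down, gripper open.
Joint ranges: [-2.76, 2.76], [-0.86, 1.69], [-1.03, 1.26], [-2.2, 2.34], [-1.47, 1.5], [-3.14, 3.14]. Speed limits (rad/s): [2.57, 2.57, 3.14, 3.14, 3.14, 3.14].

### API

Orientations are given as a unit quaternion [w, x, y, z].
In Python, from workcell import env gives the robot as it stands.
- The arm moves only by the tool move_arm, never from a script. Its argument "targets" is a list of rows, each a list of 3 entries, a list of its own where there are three numbers: the shift along the tool's x, y, z in mm, then the turn, a rotation vector about the tool's x, y, z in units of 10 degrees (1.0 is 10 degrees), then the closure, from -1 (fully open) to 1 (shut). In form: [[[dx, dy, dz], [ax, ay, az], gripper], ...]. A call has 1 to 5 rows; each row is the pose to reach, as a shift and turn from the pose commanded when the call began, along the tool's axes at that moment; what a row does not reach only later rows make up. A row lasts 1/8 s, in which the tool goes at most 62.5 mm and 10.7 degrees, less where a joint would pass 70% of its speed; a pose out of reach is approached as far as the arm can. A call with a gripper value outside its range is refused whole. The fingers move at their own pace and stop on an object; "squeeze" is the grip in N (left out, the last holds). Time passes only in rows, so rows that repeat a pose let the fingers close. It gives the time, the measured TCP pose, the force, the opening and the grip force at its end, in the units of the state.
- env.get_state(): the state, without advancing time (a new reading comes with each control period).
- env.read_camera(name): name is "side" or "top" or "wrist"; returns a dict with "pixels" (384x512x3 uint8, red, green, blue), "fovy" (degrees; the focal length in pixels is half the picture's height over the tangent of half this angle, whatever the lens; pixels are square), "cx", "cy" (the principal point, pixels), "extrinsics" (4x4, takes a point from world to camera coordinates); the wrist camera has in their place "mount" (4x4, takes a point from camera to tool coordinates, whose origin is the TCP and whose axes are the flange's). Camera axes: x right, y up, looking along -z (the intrinsics and any distortion apply to the point x, -y, -z); pixel columns grow to the right and rows downward; lengths in m; the calibration is good to about 2 mm. A picture is of the moment at which its call begins: read the wrist's pose just before it. There is no depth.
- env.hand_in(): hands the job in; it is judged then, once.
Trained networks look in a picture, given as the dict that the camera call returned (one of the last four; its "shot" number tells which), for a name from the list of things; names that differ only in an ending like _2 or _b are one class to them, and where a whole thing is asked for, a point or a joint stands for the part that bears it (a point fixed in the world has none). Each returns a list of dicts, best first, with "confidence" (0 to 1); they miss things now and then, are a little off and sometimes report something else, mostly with a low value. They report only what shows in the picture. A call takes as long as a camera call.
- env.spot_in(thing, picture): "centre" ([x, y, z] in m, in world coordinates, good to about 4 mm: the middle of the surface that is visible of it).
- env.regions_of(thing, picture): "mask" (384x512 bool, what is visible of it).
- env.landmark_of(thing, picture): "centre" ([x, y, z] in m, in world coordinates, good to about 4 mm: a listed point, or the origin of a listed thing).
The state is a dict: "clock": time; "joint_pos": joint angles; "qvel": joint speeds; "tau": joint torques, N m; "tcp_pos": TCP position; "orientation": TCP orientation; "wrist_force": force on the tool from outside, world axes, zero at the start; "ft_torque": the same for the moment, N m; "finger_gap": finger opening in m; "grip_force": force on a finger pad.
Only numpy, scipy, OpenCV 4.12 (cv2) and the standard library are available. Lean on these libraries where they do the work, as an engineer would, in place of code of your own. Each camera call takes 0.05 s, during which the arm holds its last target. There are 200 camera calls.

### The job

Draw the taller handheld radio (the one with the keypad and the long aerial) out of its charging cradle, turn it so that it lies level with its display facing straight up, and hold it still over the middle of the open logbook, about 20 cm above the page, so that the reading can be copied down. Finish while still holding it there, not putting it down, and leave the shorter radio, the mug, the screwdriver and the adapter box undisturbed.

Things in the scene. Friction and masses are not known exactly. Their poses are not given: they have to be found in the camera images.
- radio: The taller handheld radio, black, about 240 g, with 12 pale keys. Case 110 x 54 x 32 mm; on its top end an aerial (12 mm thick, 120 mm long) and a knob (17 mm thick, 12 mm long). Origin: centre of the case. x: along its length to the aerial; y: across its width; z: out of the front with keypad and display. It starts in cradle, x leaning back 45 degrees from vertical, front obliquely up.
- radio_grip (a point): Point inside the taller radio's case, 6 mm from its origin towards the aerial, about its balance point; same axes. The flat sides here are 54 mm apart and free to grip (the pocket's rim is 31 mm below along the radio's length; nothing stands beside it above that).
- cradle: Fixed dark grey charging cradle of the taller radio, foot 126 x 76 mm. Origin: on the table, 75 mm straight below the seated radio's origin (14 mm from the foot's middle, along x); x: the way the radio's top leans; z up. The pocket encloses the lowest 30 mm of the radio with 3 mm play at sides and front; a backrest 40 mm wide reaches 25 mm past the radio's origin. The radio is loose: draw it out along its own length.
- spare_cradle: An identical fixed cradle, holding the shorter radio; same origin and axes.
- spare_radio: The shorter handheld radio, black, no keypad (grille instead), case 86 x 54 x 32 mm with a 35 mm stub aerial. Origin at the centre of the case, axes as for the taller radio. It stands in spare_cradle and stays there.
- logbook: The open logbook, lying fixed on the table: 150 mm (its x) by 168 mm (its y, across both pages), 8 mm thick. Origin: its middle, on the table; z up.
- mug: White mug, 80 mm across, 92 mm tall, loose on the table. Origin: centre of its underside.
- screwdriver: Screwdriver with an amber handle, 190 mm long, lying loose on the table. Origin near its middle, at the underside.
- adapter_box: Grey adapter box 60 x 90 x 35 mm with two brass sockets, loose on the table. Origin: centre of its underside.

How it is judged:
On the way:
1. the taller radio is held by the fingers, drawn clear of its cradle (distance of radio from where it was at the start of the episode above 0.045 m and contact force between the fingers and radio above 1 N and contact force between radio and cradle below 0.1 N), for 0.1 s.
At the end, for the whole second after the job is handed in: The taller radio is held by the fingers alone, still, front up and level within 0.22 rad (12.6 degrees), the centre of its case 130 to 300 mm above the table and within 60 mm (horizontally) of the middle of the logbook; the shorter radio is still in its cradle within 20 mm of its start (angle between radio's own z axis and vertical below 0.22 rad and height (world z) of radio between 0.13 and 0.3 m and horizontal distance between radio and logbook below 0.06 m and contact force between the fingers and radio above 1 N and contact force between radio and cradle below 0.1 N and contact force between radio and spare_radio below 0.1 N and contact force between radio and spare_cradle below 0.1 N and contact force between radio and mug below 0.1 N and contact force between radio and logbook below 0.1 N and linear speed of radio below 0.03 m/s and angular speed of radio below 0.2 rad/s and distance of spare_radio from where it was at the start of the episode below 0.02 m); the arm keeps its last pose, push and grip.
It fails at once if the shorter radio is shifted by more than 20 mm (distance of spare_radio from where it was at the start of the episode above 0.02 m).
It fails at once if the mug, the screwdriver or the adapter box is shifted by more than 30 mm (distance of any of mug, screwdriver, adapter_box from where it was at the start of the episode above 0.03 m).
It also fails if it takes over 48 s, if anything falls off the work surface, if the arm or the gripper's body presses on something with over 40 N, if the wrist force passes 120 N, or if a joint passes its speed limit or range.

## Working session

There is one attempt and no reset: what is moved stays moved. The work goes in short steps, Python scripts to look and compute and a tool call to move; the robot and the scene stay as the last step left them, time stands still between calls to the robot, and variables do not carry over. Pictures are saved under pics/ and viewed, at most 10 in all, crops included, and the job is handed in when it is done.

Besides the shell and the picture viewer there is one more tool, called after "Request:" as a command line: name --argument value ..., lists and objects as JSON in quotes. move_arm: Moves the arm, as the interface text tells. Its arguments: {"type":"object","properties":{"targets":{"type":"array","items":{"type":"array"}},"squeeze":{"type":"number"}},"required":["targets"]}

```bash
mkdir -p pics; ls; python3 - <<'E'
from workcell import env
import cv2,numpy as np
s=env.get_state();print({k:np.round(v,3) for k,v in s.items()})
ims=[]
for c in ["top","side"]:
    p=env.read_camera(c);ims.append(p["pixels"])
    for t in ["radio","radio_grip","cradle","spare_cradle","spare_radio","logbook","mug","screwdriver","adapter_box"]:
        r=env.landmark_of(t,p)
        print(c,t,[(np.round(a["centre"],3),round(a["confidence"],2)) for a in r[:2]])
    print(np.round(p["extrinsics"],3),p["fovy"],p["cx"],p["cy"])
for n,i in zip(["t0","s0"],ims): cv2.imwrite(f"pics/{n}.png",cv2.resize(i[:,:,::-1],None,fx=1.5,fy=1.5))
E
```

```text
pics
{'clock': np.float64(0.0), 'joint_pos': array([-1.358,  0.314,  0.045,  1.304, -0.   ,  1.431]), 'qvel': array([ 0.   , -0.001,  0.001,  0.001, -0.001, -0.002]), 'tau': array([-1.0000e-03, -4.8063e+01,  2.9853e+01,  1.9000e-02, -0.0000e+00,
       -0.0000e+00]), 'tcp_pos': array([ 0.199, -0.539,  0.23 ]), 'orientation': array([-0.001,  0.984,  0.175, -0.   ]), 'wrist_force': array([-0.243,  0.603, -0.194]), 'ft_torque': array([-0.015, -0.038,  0.032]), 'grip_force': np.float64(0.0), 'finger_gap': np.float64(0.085)}
top radio [(array([0.51 , 0.02 , 0.073]), 0.97)]
top radio_grip [(array([0.516, 0.016, 0.081]), 0.68)]
top cradle [(array([ 0.511,  0.019, -0.002]), 0.62)]
top spare_cradle [(array([ 0.514, -0.261, -0.005]), 0.63), (array([0.511, 0.018, 0.001]), 0.26)]
top spare_radio [(array([ 0.506, -0.266,  0.071]), 0.93), (array([ 0.516, -0.262, -0.005]), 0.63)]
top logbook [(array([0.492, 0.237, 0.001]), 0.96)]
top mug [(array([ 0.726,  0.244, -0.005]), 0.77)]
top screwdriver [(array([ 0.72 , -0.231,  0.004]), 0.87)]
top adapter_box [(array([0.735, 0.031, 0.002]), 0.83), (array([
[... 350 characters left out ...]
0.42)]
side cradle [(array([ 0.514,  0.017, -0.006]), 0.8), (array([ 0.504, -0.268,  0.068]), 0.74)]
side spare_cradle [(array([ 0.518, -0.264, -0.   ]), 0.57)]
side spare_radio [(array([ 0.508, -0.267,  0.065]), 0.96)]
side logbook [(array([0.493, 0.241, 0.001]), 0.89), (array([ 0.725,  0.244, -0.002]), 0.59)]
side mug [(array([ 0.726,  0.243, -0.001]), 0.76)]
side screwdriver [(array([ 0.723, -0.231,  0.001]), 0.53)]
side adapter_box [(array([ 0.738,  0.029, -0.002]), 0.8), (array([ 0.722, -0.23 ,  0.001]), 0.59)]
[[-0.808 -0.589  0.017  0.494]
 [ 0.415 -0.549  0.726 -0.307]
 [-0.418  0.594  0.688 -0.632]
 [ 0.     0.     0.     1.   ]] 55.55720412867632 252.131440395607 191.19427053731187
```

View pics/t0.png

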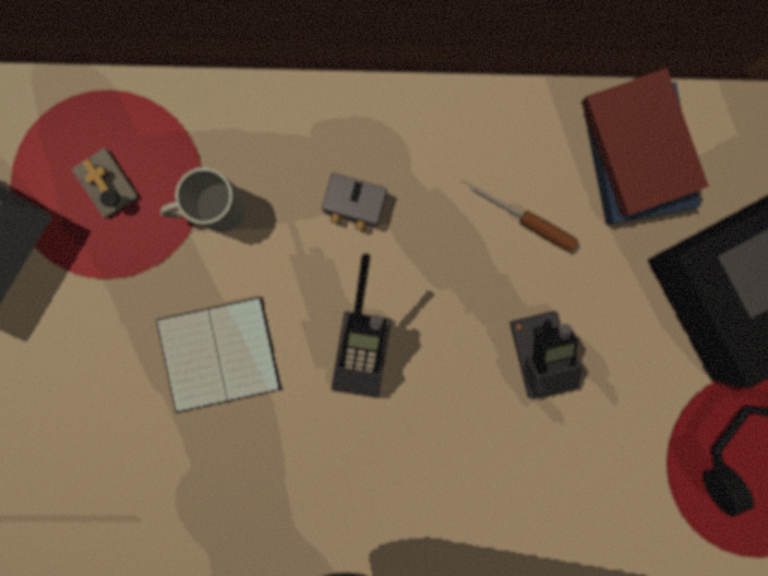

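View pics/s0.png

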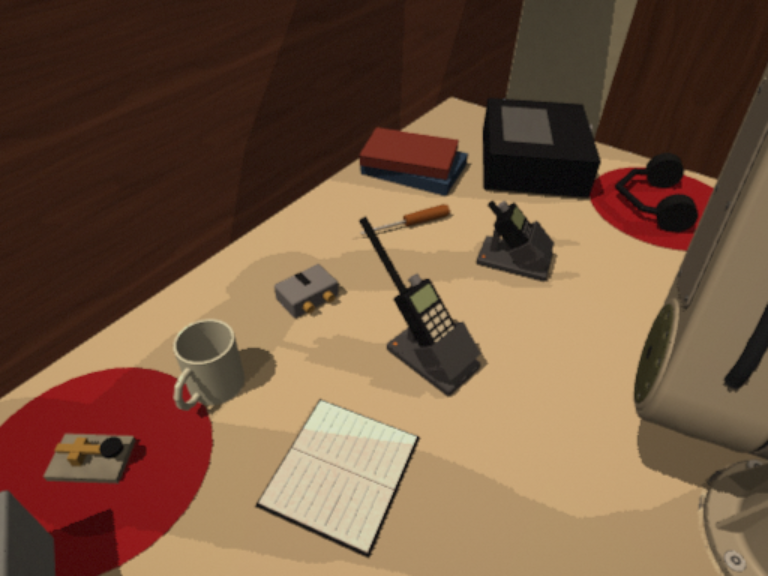

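The radio (at about 360,350 in the top view) leans away from the robot with a slight yaw to the right. The logbook is at (218,355) and the shorter radio is at (548,355). I'll fit the yaw next.

```bash
cat > h.py <<'E'
from workcell import env
import numpy as np, cv2
from scipy.spatial.transform import Rotation as R
def tool():
    s=env.get_state(); q=s["orientation"]
    return np.array(s["tcp_pos"]),R.from_quat(np.r_[q[1:],q[0]]),s
def go(p,Rt):
    "shift mm and turn (10 deg) from the present tool pose to p, Rt"
    t,r,s=tool(); 
    print("t",s["clock"],"shift",np.round(r.inv().apply(np.array(p)-t)*1e3,1),"turn",np.round((r.inv()*Rt).as_rotvec(degrees=True)/10,2))
def grasp_rot(psi,lean):
    "tool x=-radio x, y=radio y, z=-radio z; lean = elevation of radio x"
    c,s=np.cos,np.sin
    x=np.array([c(lean)*c(psi),c(lean)*s(psi),s(lean)]);y=np.array([-s(psi),c(psi),0]);z=np.cross(x,y)
    return R.from_matrix(np.c_[-x,y,-z])
def project(p,X):
    f=p["pixels"].shape[0]/2/np.tan(np.radians(p["fovy"]/2)); E=p["extrinsics"]
    c=X@E[:3,:3].T+E[:3,3]; return np.c_[p["cx"]+f*c[:,0]/-c[:,2],p["cy"]-f*c[:,1]/-c[:,2]]
E
python3 - <<'E'
from h import *
from scipy.optimize import minimize
P=[env.read_camera(c) for c in ["top","side"]]
print([k for k in P[0]])
M=[]
for p in P:
    r=env.regions_of("radio",p); print([(a["confidence"],a["mask"].sum()) for a in r]); M.append(r[0]["mask"])
def box(a,b): return np.array([[x,y,z] for x in (a[0],b[0]) for y in (a[1],b[1]) for z in (a[2],b[2])])
def cost(v):
    x,y,psi=v; Rr=grasp_rot(psi,np.pi/4).as_matrix()*[-1,1,-1]; k=0
    for p,m in zip(P,M):
        best=None
        for sy in (1,):
            im=np.zeros(m.shape,np.uint8)
            for b in (box((-.026,-.027,-.016),(.055,.027,.016)),box((.055,YA-.006,-.006),(.175,YA+.006,.006)),box((.055,-YA-.008,-.008),(.067,-YA+.008,.008))):
                h=cv2.convexHull((project(p,b@Rr.T+[x,y,.075])*16).astype(np.int32)); cv2.fillConvexPoly(im,h,1,shift=4)
        k+=1-(im.astype(bool)&m).sum()/(im.astype(bool)|m).sum()
    return k
for YA in (.014,.0,-.014):
  for p0 in (-.25,-.1,.0):
    r=minimize(cost,[.51,.019,p0],method="Nelder-Mead",options=dict(initial_simplex=np.array([.51,.019,p0])+np.array([[0,0,0],[.008,0,0],[0,.008,0],[0,0,.12]])))
    print(YA,r.x.round(4),r.fun)
s=tool();print(s[0],s[1].as_matrix().round(3))
E
```

```text
['pixels', 'fovy', 'cx', 'cy', 'extrinsics', 'shot']
[(0.78, np.int64(1210))]
[(0.72, np.int64(1463))]
0.014 [ 0.51    0.0164 -0.1671] 0.2616826475339121
0.014 [ 0.5109  0.0159 -0.1551] 0.25792559624136646
0.014 [ 0.5109  0.0158 -0.1542] 0.25581646269988834
0.0 [ 0.5108  0.0162 -0.0084] 0.3532092924507684
0.0 [ 0.5114  0.016  -0.0159] 0.3541340269687596
0.0 [ 0.5113  0.0164 -0.0205] 0.35241221863738426
-0.014 [ 0.5113  0.0159 -0.163 ] 0.8195849619695693
-0.014 [0.5121 0.0148 0.1271] 0.5701403297103943
-0.014 [0.5119 0.015  0.116 ] 0.5697586196592441
[ 0.19867152 -0.53961991  0.23130981] [[ 0.938  0.346  0.   ]
 [ 0.346 -0.938 -0.   ]
 [-0.     0.    -1.   ]]
```

```bash
python3 - <<'E'
from h import *
go([.40,-.02,.28],grasp_rot(-.155,0))
E
```

```text
t 1.2 shift [ 368.5 -418.   -48.7] turn [ -0.     0.   -15.09]
```

Request:
move_arm --targets '[[[25,-28,-20],[0,0,-1],-1],[[50,-56,-40],[0,0,-2],-1],[[75,-84,-48],[0,0,-3],-1],[[100,-112,-48],[0,0,-4],-1],[[125,-140,-48],[0,0,-5],-1]]'

```text
clock: 1.82
tcp_pos: [0.268, -0.364, 0.2796]
orientation: [0.0, 0.816, 0.577, -0.0]
wrist_force: [0.5, -0.6, -0.3]
finger_gap: 0.0855
grip_force: 0.0
```

```bash
python3 - <<'E'
from h import *
go([.40,-.02,.28],grasp_rot(-.155,0))
print(tool()[2]["joint_pos"].round(2))
E
```

```text
t 1.825 shift [368.4   9.8  -0.6] turn [ 0.000e+00  1.000e-02 -1.006e+01]
[-1.11  0.06 -0.15  1.36  0.    0.8 ]
```

Request:
move_arm --targets '[[[37,1,0],[0,0,-1],-1],[[74,2,0],[0,0,-2],-1],[[111,3,0],[0,0,-3],-1],[[147,4,0],[0,0,-4],-1],[[184,5,0],[0,0,-5],-1]]'

```text
clock: 2.45
tcp_pos: [0.3349, -0.1926, 0.2795]
orientation: [0.0, 0.496, 0.868, -0.0]
wrist_force: [0.9, -1.0, 0.9]
finger_gap: 0.0853
grip_force: 0.0
```

```bash
python3 - <<'E'
from h import *
go([.40,-.02,.28],grasp_rot(-.155,0))
print(tool()[2]["joint_pos"].round(2))
E
```

```text
t 2.45 shift [115.6 143.7  -0.6] turn [-0.    0.   -5.06]
[-0.73 -0.07 -0.28  1.36 -0.    0.31]
```

Request:
move_arm --targets '[[[23,28,0],[0,0,-1],-1],[[46,57,0],[0,0,-2],-1],[[69,86,0],[0,0,-3],-1],[[92,115,0],[0,0,-4],-1],[[116,144,0],[0,0,-5.06],-1]]'

```text
clock: 3.08
tcp_pos: [0.4011, -0.0198, 0.2795]
orientation: [0.0, 0.077, 0.997, -0.0]
wrist_force: [0.2, -0.7, -0.1]
finger_gap: 0.0854
grip_force: 0.0
```

```bash
python3 - <<'E'
from h import *
Rt=grasp_rot(-.155,np.pi/4); m=Rt.as_matrix()
g=np.array([.5105,.0175,.075])-.006*m[:,0]
go(g+m[:,2]*(.019-.13),Rt)
print(tool()[2]["joint_pos"].round(2))
E
```

```text
t 3.075 shift [-28.1  53.7 121.8] turn [ 0.  -4.5  0. ]
[-0.25 -0.04 -0.25  1.36 -0.   -0.1 ]
```

Request:
move_arm --targets '[[[-5,10,10],[0,-0.9,0],-1],[[-10,21,20],[0,-1.8,0],-1],[[-16,32,40],[0,-2.7,0],-1],[[-22,43,80],[0,-3.6,0],-1],[[-28,54,122],[0,-4.5,0],-1]]'

```text
clock: 3.7
tcp_pos: [0.4555, 0.0347, 0.1923]
orientation: [0.362, 0.077, 0.929, -0.033]
wrist_force: [-77.9, 5.7, -81.8]
finger_gap: 0.0854
grip_force: 0.0
```

```bash
python3 - <<'E'
from h import *
Rt=grasp_rot(-.155,np.pi/4); m=Rt.as_matrix()
g=np.array([.5105,.0175,.075])-.006*m[:,0]
go(g+m[:,2]*(.019-.13),Rt)
print(tool()[2]["joint_pos"].round(2))
p=env.read_camera("wrist"); cv2.imwrite("pics/w1.png",p["pixels"][:,:,::-1]); print(p["mount"].round(3),p["fovy"])
for t in ["radio","radio_grip","cradle"]: print(t,[(a["centre"].round(4) if hasattr(a["centre"],"round") else a["centre"],a["confidence"]) for a in env.landmark_of(t,p)])
p=env.read_camera("side"); cv2.imwrite("pics/s1.png",p["pixels"][:,:,::-1])
E
```

```text
t 3.7 shift [36.  -8.5 13.9] turn [-0.08 -0.24 -0.03]
[-0.04 -0.41 -1.03  0.22 -0.09  0.09]
[[-0.     0.946  0.323  0.083]
 [ 1.     0.    -0.     0.001]
 [-0.     0.323 -0.946 -0.142]
 [ 0.     0.     0.     1.   ]] 68.0920423771821
radio [([0.5163, 0.017, 0.0767], 0.87)]
radio_grip [([0.5148, 0.0174, 0.0825], 0.94)]
cradle [([0.5122, 0.0157, -0.0029], 0.9)]
```

View pics/w1.png

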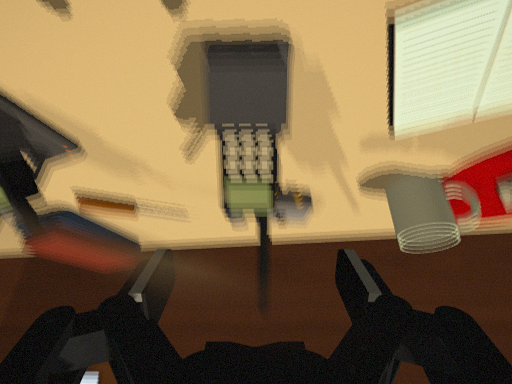

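View pics/s1.png

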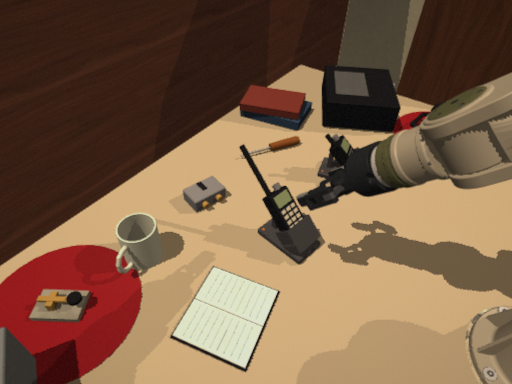

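The wrist view shows the radio centred between the fingers: display at (250,197), pocket at (248,85), aerial up to (265,310). The side view shows the hand short of the radio. Joint 3 has reached its limit at -1.03, so I can't use the full 45° tilt and will go in at 30°.

```bash
cat >> h.py <<'E'
PSI=-.155; G=np.array([.516,.017,.080])
def at(back,lean=np.pi/6):
    Rt=grasp_rot(PSI,lean); go(G+Rt.as_matrix()[:,2]*(.023-back),Rt); print(tool()[2]["joint_pos"].round(2),tool()[2]["wrist_force"].round(1))
E
python3 - <<'E'
from h import *
at(.11)
E
```

```text
t 3.95 shift [ 9.1 -7.9 39.4] turn [-0.07  1.23 -0.03]
[-0.04 -0.41 -1.03  0.22 -0.09  0.09] [-0.1 -0.1 -0.2]
```

Request:
move_arm --targets '[[[0,0,0],[0,0.7,0],-1],[[0,0,0],[0,1.4,0],-1]]'

```text
clock: 4.2
tcp_pos: [0.4538, 0.0343, 0.1905]
orientation: [0.241, 0.08, 0.967, -0.024]
wrist_force: [0.6, -0.5, 0.7]
finger_gap: 0.0856
grip_force: 0.0
```

```bash
python3 - <<'E'
from h import *
at(.11)
E
```

```text
t 4.2 shift [-1.7 -7.  40.8] turn [-0.07 -0.2  -0.04]
[-0.07 -0.27 -0.79  0.57 -0.05  0.09] [ 0.6 -0.5  0.7]
```

Request:
move_arm --targets '[[[-1,-4,20],[-0.07,-0.2,-0.04],-1],[[-2,-7,41],[-0.07,-0.2,-0.04],-1],[[-2,-7,41],[-0.07,-0.2,-0.04],-1]]'

```text
clock: 4.58
tcp_pos: [0.4738, 0.0233, 0.154]
orientation: [0.259, 0.076, 0.963, -0.02]
wrist_force: [-0.4, -0.2, -0.0]
finger_gap: 0.0856
grip_force: 0.0
```

```bash
python3 - <<'E'
from h import *
p=env.read_camera("wrist"); cv2.imwrite("pics/w2.png",p["pixels"][:,:,::-1])
for t in ["radio","radio_grip","cradle"]: print(t,[(np.round(a["centre"],4),a["confidence"]) for a in env.landmark_of(t,p)])
at(0)
E
```

```text
radio []
radio_grip [(array([0.5172, 0.0153, 0.0814]), 0.61)]
cradle [(array([0.5117, 0.0131, 0.0008]), 0.72)]
t 4.775 shift [  4.4  -0.7 110.3] turn [ 0.    0.05 -0.  ]
[-0.1  -0.22 -0.86  0.39 -0.03  0.05] [ 0.1 -0.3  0.1]
```

View pics/w2.png

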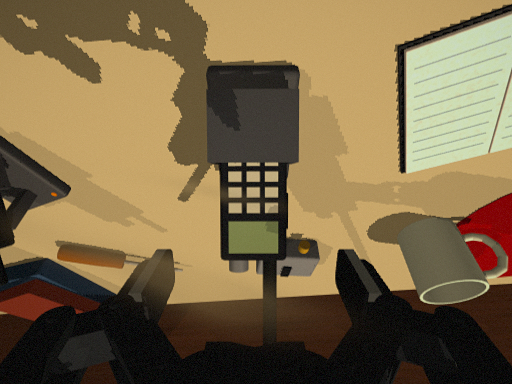

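The radio's sides (columns 221 and 287) run vertical and sit midway between the fingers. I'm going in.

Request:
move_arm --targets '[[[2,-1,25],[0,0,0],-1],[[4,-1,50],[0,0,0],-1],[[4,-1,75],[0,0,0],-1],[[4,-1,100],[0,0,0],-1],[[4,-1,110],[0,0,0],-1]]'

```text
clock: 5.4
tcp_pos: [0.5278, 0.0152, 0.0595]
orientation: [0.262, 0.074, 0.962, -0.02]
wrist_force: [0.5, 0.2, 1.0]
finger_gap: 0.0853
grip_force: 0.0
```

```bash
python3 - <<'E'
from h import *
at(0)
E
```

```text
t 5.4 shift [ 0.1 -0.  -0.7] turn [0.01 0.04 0.  ]
[-0.11  0.05 -0.93  0.05 -0.02  0.04] [0.5 0.2 1. ]
```

Request:
move_arm --targets '[[[0,0,0],[0,0,0],0.2],[[0,0,0],[0,0,0],0.6],[[0,0,0],[0,0,0],1],[[0,0,0],[0,0,0],1],[[0,0,0],[0,0,0],1]]' --squeeze 60

```text
clock: 6.02
tcp_pos: [0.5277, 0.0151, 0.061]
orientation: [0.263, 0.074, 0.962, -0.02]
wrist_force: [-5.9, 0.4, 7.6]
finger_gap: 0.0532
grip_force: 63.8
```

```bash
python3 - <<'E'
from h import *
at(0)
s=tool()[2];print(s["finger_gap"],s["grip_force"])
d=grasp_rot(PSI,np.pi/4).as_matrix()[:,0]*-1
print("draw dir in tool",tool()[1].inv().apply(d).round(3))
p=env.read_camera("side"); cv2.imwrite("pics/s2.png",p["pixels"][100:300,170:400,::-1].repeat(2,0).repeat(2,1))
E
```

```text
t 6.025 shift [0.8 0.1 0.6] turn [0.   0.05 0.  ]
[-0.11  0.05 -0.93  0.05 -0.02  0.04] [-5.9  0.4  7.6]
0.05317283450658328 63.75477433204651
draw dir in tool [-0.968 -0.    -0.25 ]
```

View pics/s2.png

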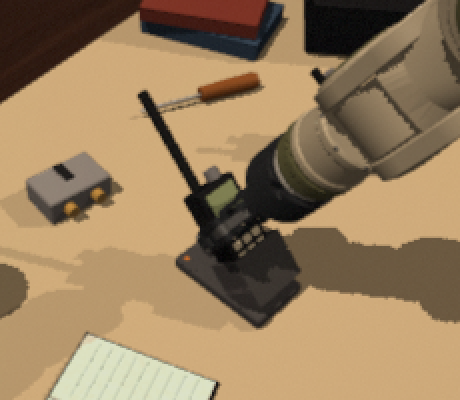

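The fingers hold the radio just above the pocket, with a gap of 53 mm. Next I'll draw it along its own length.

Request:
move_arm --targets '[[[-8,0,-2],[0,0,0],1],[[-19,0,-5],[0,0,0],1],[[-34,0,-9],[0,0,0],1],[[-53,0,-14],[0,0,0],1],[[-77,0,-20],[0,0,0],1]]' --squeeze 70

```text
clock: 6.7
tcp_pos: [0.5822, 0.0066, 0.1157]
orientation: [0.26, 0.074, 0.962, -0.02]
wrist_force: [-2.3, 0.7, -2.2]
finger_gap: 0.053
grip_force: 73.3
```

```bash
python3 - <<'E'
from h import *
s=tool()[2];print(s["finger_gap"],s["grip_force"],s["wrist_force"].round(1),s["joint_pos"].round(2))
p=env.read_camera("side"); cv2.imwrite("pics/s3.png",p["pixels"][50:300,150:400,::-1].repeat(2,0).repeat(2,1))
for t in ["radio","radio_grip"]: print(t,[(np.round(a["centre"],4),a["confidence"]) for a in env.landmark_of(t,p)])
E
```

```text
0.0530269694229243 73.33247423171997 [-2.3  0.7 -2.2] [-0.12  0.06 -0.74  0.24 -0.02  0.03]
radio [(array([0.5655, 0.014 , 0.1295]), 0.83)]
radio_grip [(array([0.5725, 0.0089, 0.1344]), 0.95)]
```

View pics/s3.png

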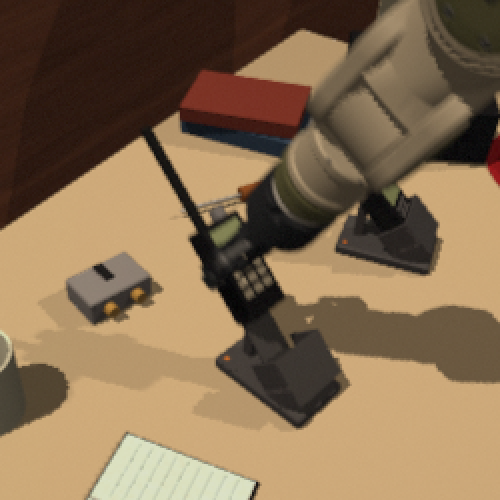

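The radio is clear of the pocket and still in line with it. I'll lift it, then carry it over and level it.

```bash
cat >> h.py <<'E'
def final(lean=-np.pi/12,O=(.4925,.239,.208)):
    Rt=grasp_rot(PSI,lean); xr=-grasp_rot(PSI,lean+np.pi/12).as_matrix()[:,0]
    return np.array(O)+.006*xr+.023*Rt.as_matrix()[:,2],Rt
E
python3 - <<'E'
from h import *
t,r,s=tool()
go(t+[-.02,0.03,.11],r)
E
```

```text
t 6.85 shift [ -35.1   26.7 -107. ] turn [0. 0. 0.]
```

Request:
move_arm --targets '[[[-5,3,-16],[0,0,0],1],[[-13,9,-40],[0,0,0],1],[[-22,16,-66],[0,0,0],1],[[-30,23,-92],[0,0.4,0],1],[[-35,27,-107],[0,0.8,0],1]]'

```text
clock: 7.48
tcp_pos: [0.5625, 0.0373, 0.2269]
orientation: [0.193, 0.075, 0.978, -0.015]
wrist_force: [0.9, 0.2, -1.7]
finger_gap: 0.0533
grip_force: 73.7
```

```bash
python3 - <<'E'
from h import *
go(*final())
s=tool()[2];print(s["finger_gap"],s["joint_pos"].round(2))
E
```

```text
t 7.475 shift [1.082e+02 1.886e+02 1.000e-01] turn [0.01 3.74 0.01]
0.053335270389961706 [-0.06 -0.01 -0.43  0.76 -0.04  0.09]
```

Request:
move_arm --targets '[[[8,14,0],[0,0.3,0],1],[[22,38,0],[0,0.8,0],1],[[38,66,0],[0,1.3,0],1],[[54,94,0],[0,1.8,0],1],[[70,122,0],[0,2.3,0],1]]'

```text
clock: 8.1
tcp_pos: [0.5176, 0.1681, 0.1986]
orientation: [-0.006, 0.077, 0.997, 0.001]
wrist_force: [0.9, 0.2, -2.1]
finger_gap: 0.0532
grip_force: 73.7
```

```bash
python3 - <<'E'
from h import *
go(*final())
s=tool()[2];print(s["finger_gap"],s["joint_pos"].round(2))
E
```

```text
t 8.1 shift [35.5 66.2 13.3] turn [0.   1.43 0.  ]
0.05315308452519384 [ 0.16  0.27 -0.09  1.22  0.    0.32]
```

Request:
move_arm --targets '[[[11,20,4],[0,0.45,0],1],[[21,40,8],[0,0.9,0],1],[[29,55,11],[0,1.25,0],1],[[35,66,13],[0,1.43,0],1],[[35,66,13],[0,1.43,0],1]]'

```text
clock: 8.72
tcp_pos: [0.4936, 0.2382, 0.1858]
orientation: [-0.129, 0.076, 0.989, 0.01]
wrist_force: [0.3, 0.4, -1.7]
finger_gap: 0.0534
grip_force: 73.8
```

```bash
python3 - <<'E'
from h import *
go(*final())
s=tool()[2];print(s["finger_gap"],s["joint_pos"].round(2))
for c in ("top","side"):
    p=env.read_camera(c); cv2.imwrite(f"pics/{c}4.png",p["pixels"][:,:,::-1])
    for t in ["radio","radio_grip","logbook","spare_radio","mug"]: print(t,[(np.round(a["centre"],4),a["confidence"]) for a in env.landmark_of(t,p)])
E
```

```text
t 8.725 shift [1.1 0.7 0.4] turn [-0.    0.01  0.01]
0.05338597897791342 [0.25 0.47 0.14 1.48 0.1  0.39]
radio [(array([0.4936, 0.2385, 0.2075]), 0.8)]
radio_grip [(array([0.4969, 0.2393, 0.2077]), 0.8)]
logbook [(array([0.4933, 0.2426, 0.0018]), 0.59)]
spare_radio [(array([ 0.5078, -0.2642,  0.0719]), 0.74)]
mug []
radio [(array([0.4903, 0.2416, 0.2069]), 0.91)]
radio_grip [(array([0.5002, 0.2364, 0.21  ]), 0.85)]
logbook [(array([0.4944, 0.2425, 0.0012]), 0.96)]
spare_radio [(array([ 0.5041, -0.2667,  0.0643]), 0.62)]
mug [(array([ 0.7262,  0.2419, -0.0013]), 0.56), (array([0.4903, 0.2398, 0.2085]), 0.41)]
```

View pics/side4.png

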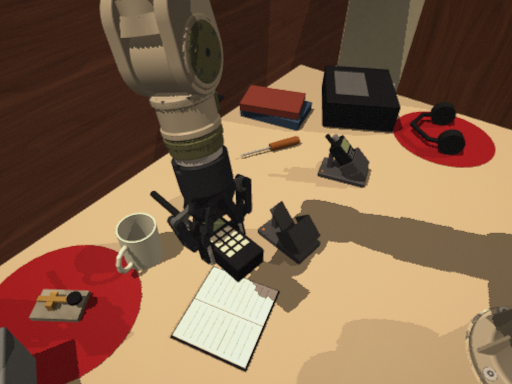

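View pics/top4.png

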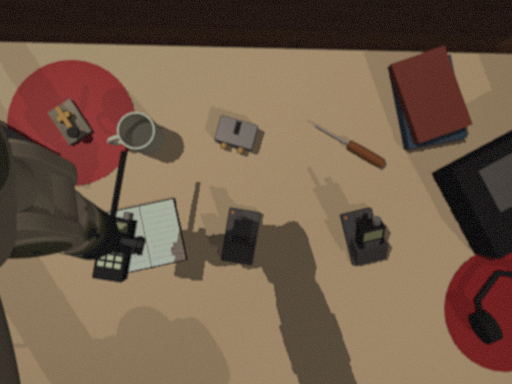

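The radio is held over the logbook. In the side view the aerial tip is at about (154,194) and the bottom front corner at about (240,275). I'll check how level it is against a projected model.

```bash
python3 - <<'E'
from h import *
p=env.read_camera("side")
for a in (-10,-5,0,5,10):
    Rr=grasp_rot(PSI,np.radians(a)).as_matrix()*[-1,1,-1]
    X=np.array([[.175,.014,0],[.06,.014,0],[-.055,.027,-.016],[-.055,.027,.016],[-.055,-.027,.016]])@Rr.T+[.4925,.239,.208]
    print(a,project(p,X).round(0).tolist())
s=env.get_state();print(s["clock"],s["qvel"].round(3))
E
```

```text
-10 [[156.0, 206.0], [194.0, 233.0], [238.0, 282.0], [235.0, 267.0], [263.0, 245.0]]
-5 [[154.0, 199.0], [194.0, 231.0], [238.0, 284.0], [236.0, 269.0], [263.0, 247.0]]
0 [[152.0, 193.0], [193.0, 229.0], [237.0, 285.0], [237.0, 272.0], [264.0, 250.0]]
5 [[150.0, 186.0], [193.0, 227.0], [237.0, 286.0], [238.0, 275.0], [265.0, 252.0]]
10 [[150.0, 180.0], [193.0, 225.0], [236.0, 287.0], [238.0, 277.0], [265.0, 255.0]]
9.375 [-0.001  0.005  0.001  0.     0.     0.   ]
```

```bash
python3 -c "
from workcell import env
print(env.hand_in())"
```

```text
the job is handed in; nothing more can be done
None
```

I drew the taller radio out of its cradle and handed in with it held still and level to within a few degrees, display up, about 20 cm above the middle of the logbook; nothing else was touched as far as the last pictures show, and no verdict came back.

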